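Shut and bolt the marble cupboard

TASK

Push the right-hand door of the little oak cupboard shut. Then lift the handle of its barrel bolt out of the parked notch, slide the bolt across into the door's keeper, feel for the locking notch, which lies just short of the bolt's end stop, turn the handle right down into it and let go. Leave the toys on and around the cupboard where they are.

Things in the scene. Friction and masses are not known exactly. Their poses are not given: they have to be found in the camera images.
- cupboard: small oak two-door toy cupboard, 180 deep x 400 wide x 285 mm tall, fixed. Origin: centre of its underside; x points into it (away from the robot), y to the left seen from the robot, z up. The leaves' front faces lie at x = -90, z 32 to 262 mm, and meet at y = 0. The left leaf (y > 0) is fixed and carries the bolt; the right leaf is the door. A round pull, 28 mm proud, on each at y = +-50, z = 215 mm
- top_edge (a point): middle of the lower front edge of the cupboard's top board, which overhangs the leaves' front faces by 25 mm, 265 mm above the shelf (board 20 mm thick). Same axes as the cupboard
- door (a joint): hinge of the right leaf (rad): 0 = shut, flush with the left leaf; grows as it opens towards the robot. Vertical hinge line at cupboard x = -90, y = -185 mm; leaf 183 mm wide, 18 mm thick. Stays where it is left (under 1 N pushes it); stops firmly when shut
- door_push (a point): a point on the door's front face, 143 mm from the hinge line, 40 mm from its free edge, 95 mm above the shelf, clear of keeper and pull: a good place to push. Moves with the door; axes of the leaf: x = into the face, y = towards the free edge, z up
- keeper (a point): centre of the opening (18 x 18 mm) of the bolt's steel keeper on the door: a staple 24 mm long in y, 24 mm tall, 38 mm proud of the leaf, its centre 22 mm from the meeting line. Moves with the door; in line with the bolt when the door is shut; the door must be shut within about 0.03 rad for the bolt to enter
- bolt_root (a point): point on the bolt's axis where the handle's stem leaves it when parked: 26 mm in front of the left leaf, 97 mm left of the meeting line, 160 mm above the shelf. Fixed; same axes as the cupboard; the bolt's axis runs along y. The steel barrel round it is 22 to 25 mm thick
- bolt (a joint): how far the steel bolt (rod 12 mm thick, rounded tip) is slid (m): 0 parked, grows to the right, towards the door (cupboard -y). Sliding friction about 2 N; stays where left. The barrel has a straight slot in its front with two notches cut downwards from it, each about 3 mm wider than the stem: the parked notch at 0 and the locking notch near the other end
- notch_about (a point): roughly where the locking notch is: on the bolt's axis, 56 mm right of bolt_root, fixed, axes of the cupboard. The true notch is not measured: it lies up to 13 mm to either side (bolt 0.043 to 0.069) and must be felt for. The slot runs on past it to a firm end stop: against the stop the bolt is always 9 mm too far, and has to come back 9 mm for the handle to drop in
- bolt_turn (a joint): turn of bolt and handle about the bolt's axis (rad): 0 = handle hangs straight down, 1.57 = it sticks straight out of the front towards the robot, in line with the slot (stop at 1.66; pressed down between the notches it stops at about 1.36). The bolt slides only within 0.15 of straight out; the handle goes down only in a notch. Light friction (under 1 N at the knob); stays where left
- knob (a point): centre of the steel ball, 20 mm across, on the end of the handle, 55 mm from the bolt's axis (stem 6 mm thick between). Moves with the bolt. Hanging down it is only 26 mm in front of the leaf, under the overhanging top: reach it with the tool tilted 30 to 45 degrees from vertical, pointing down and towards the cupboard
- crayon_case: bystander: blue plastic flip-top crayon case, 100 x 170 x 42 mm, lying on the shelf; origin: centre of its underside
- nest_large: bystander: lowest of a stack of three wooden nesting boxes, 120 x 120 x 85 mm; origin: centre of its underside
- nest_middle: bystander: middle nesting box, 95 x 95 x 68 mm; origin: centre of its underside
- nest_small: bystander: top nesting box, 72 x 72 x 52 mm; origin: centre of its underside
- spinning_top: bystander: chrome spinning top standing on its foot, 72 mm across, 66 mm tall, in front of the cupboard; origin: centre of its foot
- marble_bowl: bystander: white ceramic bowl of marbles on top of the cupboard, 112 mm across, 50 mm tall; origin: centre of its underside
- star_puzzle: bystander: flat six-pointed red acrylic star, 104 mm across, 22 mm thick, lying in front of the cupboard; origin: centre of its underside

How it is judged:
By the outcome, as a careful person would: the job done as asked, in the order asked, and still so for the second after the job is handed in, with the robot touching nothing.
It also fails if it takes over 56 s, if anything falls off the work surface, if the arm or the gripper's body presses on something with over 40 N, if the wrist force passes 120 N, or if a joint passes its speed limit or range.

ROBOT

A 6-joint arm with a two-finger parallel gripper is mounted at the origin on the work surface. World frame = base frame: x ahead of the robot, y to its left, z up, the work surface at z = 0. Lengths are in mm, angles in rad, forces in N, time in s.
With the tool pointing down it reaches from about 350 to 775 mm from the base axis. Payload 7.3 kg.
Tool frame: the origin (TCP) lies at the very end of the fingers, on their centre line; the grasp point (between the pads) lies bot.grasp_offset behind it (bot.grasp_offset is the distance from the TCP to the grasp point, in mm); z points along the fingers, y is the line along which they close (so a half turn about z gives the same grasp; the last joint's range is limited). The gripper opens to 92 mm and grips with 3 to 60 N. Pads are 19 mm wide; open, the fingers measure 130 mm over their backs; the gripper's body (75 mm by 190 mm) begins 47 mm behind the grasp point.
Start: joints at [1.015, 0.342, 1.524, -0, 1.275, -0.146], TCP at [209.162, 481.556, 226.741] pointing down, gripper open.
Joint ranges: [-2.53, 2.53], [-0.77, 2.02], [0.04, 2.7], [-1, 4.14], [0.28, 2.66], [-3.11, 3.11]. Speed limits (rad/s): [2.57, 2.57, 3.14, 3.14, 3.14, 3.14].

INTERFACE

Orientations are given as [roll, pitch, yaw] about the fixed x, y, z axes, in that order (R = Rz(yaw) Ry(pitch) Rx(roll)).
In Python, from plant import bot gives the robot as it stands. The module is installed in compiled form; this text tells all that it offers.
- The arm moves only by the shell command python3 -m handwheel 'ROWS'. ROWS is JSON, a list of rows, each an object of numbers: "claw": the finger opening in mm, from 0 to 91.8; "dx", "dy", "dz": the shift along the tool's x, y, z in mm; "rx", "ry", "rz": the turn, a rotation vector about the tool's x, y, z in rad. A call has 1 to 10 rows; each row shifts and turns the commanded pose from where the row before left it, along the tool's axes as they then stand; what a row does not reach is not made up. A row lasts 1/10 s, in which the tool goes at most 50 mm and 8.59 degrees, less where a joint would pass 70% of its speed; a pose out of reach is approached as far as the arm can. A call is refused whole if a number of a shift passes 50 or a number of a turn 0.15, either way. A call with a gripper value outside its range is refused whole. The fingers move at their own pace and stop on an object; the grip force is fixed at half the most. Time passes only in rows, so rows that do not move let the fingers close. It gives the time, the measured TCP pose, the force and the opening at its end, in the units of the state.
- bot.get_obs(): the state, without advancing time (a new reading comes with each control period).
- bot.capture(name): name is "scene" or "top" or "wrist"; returns a dict with "frame" (480x640x3 uint8, red, green, blue), "camera_matrix" (3x3 intrinsics, pixels), "k1" (the pictures are not rectified: a ray, as slopes to the right and down, at radius r is drawn at 1 + k1 r^2 times it, then the intrinsics apply), "view" (4x4, takes a point from world to camera coordinates); the wrist camera has in their place "mount" (4x4, takes a point from camera to tool coordinates, whose origin is the TCP and whose axes are the flange's). Camera axes: x right, y down, z forward; pixel columns grow to the right and rows downward; lengths in mm; the calibration is good to about 2 mm. A picture is of the moment at which its call begins: read the wrist's pose just before it. There is no depth.
- bot.close_job(): hands the job in, once; it reports no verdict.
The state is a dict: "time": time; "joint_positions": joint angles; "dq": joint speeds; "tau": joint torques, N m; "tool_pos": TCP position; "tcp_rot": TCP orientation; "contact_force": force on the tool from outside, world axes, zero at the start; "moment": the same for the moment, N m; "grip_width": finger opening in mm.
Only numpy, scipy, OpenCV 4.12 (cv2) and the standard library are available. Lean on these libraries where they do the work, as an engineer would, in place of code of your own. Each camera call takes 0.05 s, during which the arm holds its last target. There are 200 camera calls.

## Working session

There is one attempt and no reset: what is moved stays moved. The work goes in short steps, Python scripts to look and compute and a shell command to move; the robot and the scene stay as the last step left them, time stands still between calls to the robot, and variables do not carry over. Pictures are saved under pics/ and viewed, on a budget of 10 in all, crops included, one or two more only if the job needs it, and the job is handed in when it is done.

```bash
mkdir -p pics; python3 - <<'E'
from plant import bot
import cv2,numpy as np,pickle
o=bot.get_obs();print({k:np.round(v,3).tolist() for k,v in o.items()},bot.grasp_offset)
for n in("scene","top"):
    c=bot.capture(n);cv2.imwrite(f"pics/{n}0.png",c["frame"][...,::-1]);pickle.dump(c,open(n+"0.pkl","wb"))
    print(n,c["camera_matrix"].tolist(),c["k1"],np.round(c["view"],4).tolist())
E
```

```text
{'time': 0.0, 'joint_positions': [1.015, 0.343, 1.525, -0.0, 1.275, -0.146], 'dq': [-0.002, -0.001, 0.0, 0.0, 0.001, -0.0], 'tau': [-0.001, -43.124, -24.422, 0.072, 0.056, -0.0], 'tool_pos': [208.933, 481.198, 226.044], 'tcp_rot': [-3.14, -0.0, 2.732], 'contact_force': [0.844, -0.558, -0.247], 'moment': [0.002, -0.038, 0.046], 'grip_width': 91.918} 18.8
scene [[511.559719968522, 0.0, 315.4124657640732], [0.0, 511.559719968522, 239.5160240785482], [0.0, 0.0, 1.0]] -0.10700129897583716 [[0.9833, -0.1817, 0.0063, -578.148], [-0.1621, -0.8919, -0.4222, 192.3985], [0.0823, 0.4142, -0.9065, 1275.8716], [0.0, 0.0, 0.0, 1.0]]
top [[471.3621458082753, 0.0, 306.68073362593265], [0.0, 471.3621458082753, 241.65819709734055], [0.0, 0.0, 1.0]] -0.11059572230383583 [[-0.0366, -0.9993, 0.0038, 27.9442], [-0.9749, 0.0349, -0.2199, 629.2683], [0.2196, -0.0117, -0.9755, 1475.9775], [0.0, 0.0, 0.0, 1.0]]
```

View pics/scene0.png

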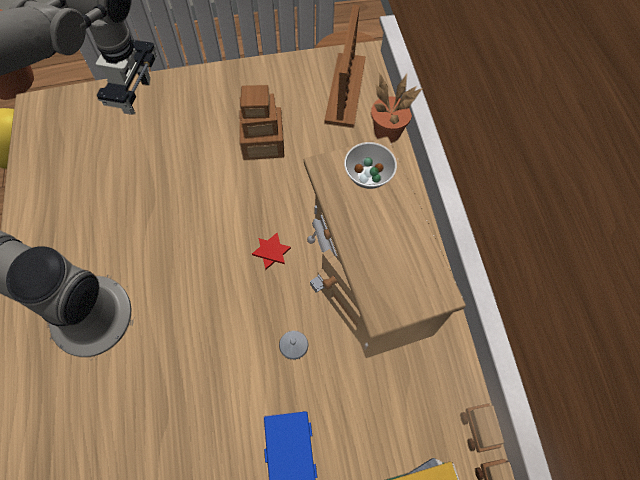

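View pics/top0.png

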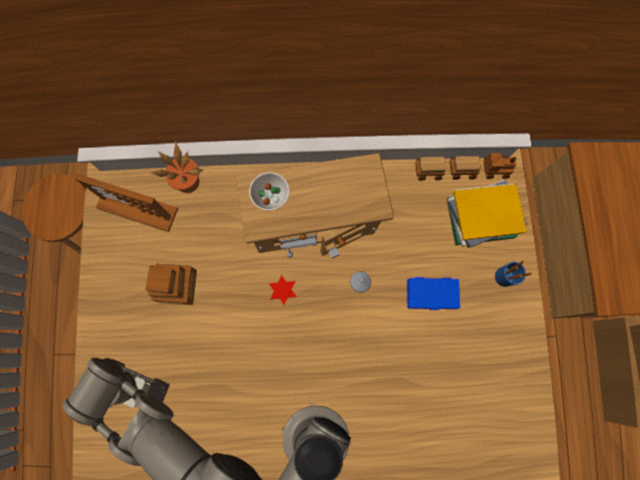

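The scene picture shows the cupboard from about (305,160) to (463,305), with the door ajar near (340,310), the bolt at (318,233), the star at (272,251) and the top at (293,345). I'll enlarge both views to pick corners.

```bash
python3 - <<'E'
import cv2,numpy as np
a=cv2.imread("pics/scene0.png")[135:360,290:470];b=cv2.imread("pics/top0.png")[145:270,230:400]
A=cv2.resize(a,None,fx=2.2,fy=2.2,interpolation=3);B=cv2.resize(b,None,fx=2.35,fy=2.35,interpolation=3)
im=np.zeros((500,800,3),np.uint8);im[:A.shape[0],:A.shape[1]]=A;im[:B.shape[0],400:400+B.shape[1]]=B
c=cv2.imread("pics/top0.png")[228:268,250:340];C=cv2.resize(c,None,fx=4.4,fy=4.4,interpolation=3);im[310:310+C.shape[0],400:400+C.shape[1]]=C
cv2.imwrite("pics/crop1.png",im)
E
```

```text
(no output)
```

View pics/crop1.png

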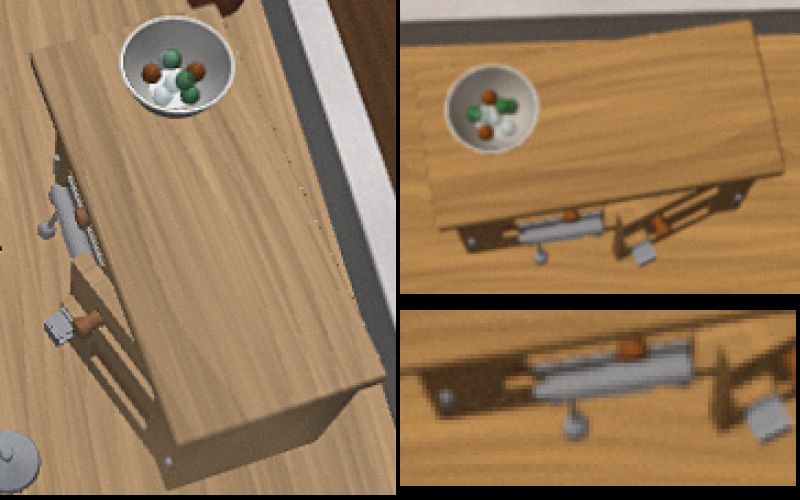

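```bash
cat >h.py <<'E'
import numpy as np,pickle
from scipy.optimize import least_squares
def proj(c,P,view=None):
    V=c["view"] if view is None else view
    p=(V[:3,:3]@np.asarray(P,float).T).T+V[:3,3]; s=p[:,:2]/p[:,2:]; s=s*(1+c["k1"]*(s**2).sum(1))[:,None]
    K=c["camera_matrix"]; return s@K[:2,:2].T+K[:2,2]
def Rz(a): return np.array([[np.cos(a),-np.sin(a),0],[np.sin(a),np.cos(a),0],[0,0,1]])
def w(p,P): return (Rz(p[2])@np.asarray(P,float).T).T+[p[0],p[1],0]
def door(th,P): # leaf coords (x into face,y from hinge to free edge,z)-> cupboard
    return (Rz(th)@np.asarray(P,float).T).T+[-90,-185,0]
E
python3 - <<'E'
from h import *
S=pickle.load(open("scene0.pkl","rb"));T=pickle.load(open("top0.pkl","rb"))
Ps=np.array([[-115,200,285],[-115,-200,285],[90,-200,285],[-116,97,105]]);us=np.array([[304.5,160],[370.9,337.3],[464.3,305.5],[310.9,239.1]])
Pt=np.array([[-115,200,265],[-115,-200,265],[90,-200,285],[-116,97,105]]);ut=np.array([[247,242],[392.6,219.5],[379.8,153.5],[289.8,254.6]])
f=lambda p:np.r_[(proj(S,w(p,Ps))-us).ravel(),(proj(T,w(p,Pt))-ut).ravel()]
r=least_squares(f,[700,0,0],loss="soft_l1");p=r.x;print(p,f(p).round(1).reshape(-1,2).tolist())
ks=np.array([290+60/2.2,135+327/2.2]);kt=np.array([230+244/2.35,145+252/2.35])
for sgn in(1,-1):
  g=lambda t:np.r_[(proj(S,w(p,door(sgn*t[0],[[-30,161,172]])))-ks).ravel(),(proj(T,w(p,door(sgn*t[0],[[-30,161,172]])))-kt).ravel()]
  q=least_squares(g,[.4]);print(sgn,q.x,q.fun)
np.save("p.npy",p);print(w(p,[[-116,97,160],[-116,97,105],[-128,-22,160]]))
for n,c,u,z in(("star",S,(272,251),22),("top",S,(293,342),50),("nestR",S,(284,157),0),("nestF",S,(241,147),85)):
  print(n,least_squares(lambda v:(proj(c,[[v[0],v[1],z]])-u).ravel(),[500,0]).x.round())
E
```

```text
[ 7.29349796e+02 -2.85570047e+01  1.23656955e-01] [[0.1, 6.1], [-4.8, -1.5], [-0.7, -1.1], [6.6, 1.6], [7.8, -0.1], [-0.8, 1.0], [-0.8, -0.7], [2.1, -6.4]]
1 [0.24063268] [ 0.81972979  1.29411389  2.67644807 -2.18766841]
-1 [-0.2406327] [ 0.81972869  1.29411482  2.67644867 -2.18766753]
[[602.2713675   53.39464595 160.        ]
 [602.2713675   53.39464595 105.        ]
 [605.04070142 -66.17680043 160.        ]]
star [488.  83.]
top [ 502. -170.]
nestR [566. 382.]
nestF [450. 378.]
```

```bash
python3 - <<'E'
from h import *
S=pickle.load(open("scene0.pkl","rb"));T=pickle.load(open("top0.pkl","rb"))
us=np.array([[304.5,160],[370.9,337.3],[464.3,305.5],[310.9,239.1]]);ut=np.array([[247,242],[392.6,219.5],[379.8,153.5],[289.8,254.6]])
def pts(v,z):
  hw,b,t=v[3:]; return [[-115,hw,z],[-115,-hw,z],[b,-hw,285],[-116-55*np.sin(t),97,160-55*np.cos(t)]]
f=lambda v:np.r_[(proj(S,w(v,pts(v,285)))-us).ravel(),(proj(T,w(v,pts(v,265)))-ut).ravel()]
for fixt in(0,1):
  g=(lambda v:np.r_[f(v),v[5]*100,(v[4]-90)*.02]) if fixt else f
  r=least_squares(g,[720,-28,.12,205,90,0.1],loss="soft_l1");print(r.x.round(3),f(r.x).round(1).reshape(-1,2).tolist())
E
```

```text
[ 7.33645e+02 -1.97390e+01  1.30000e-01  2.11663e+02  8.28090e+01
  3.88000e-01] [[-0.7, -1.2], [-0.7, -0.5], [-0.3, 0.3], [-0.6, 0.1], [1.0, -0.4], [0.1, -1.4], [0.1, -0.8], [0.6, -1.4]]
[ 7.31286e+02 -2.04400e+01  1.35000e-01  2.11260e+02  8.43910e+01
  5.00000e-03] [[-2.0, -0.4], [-1.4, -0.0], [-0.4, 0.1], [6.4, -0.9], [1.6, 0.6], [0.4, -0.9], [0.0, -0.7], [0.0, -6.6]]
```

```bash
cat >>h.py <<'E'
from scipy.spatial.transform import Rotation as Ro
CP=np.array([733.6,-19.7,.13])
def Rt(tilt,psi=None):  # tool tilted `tilt` deg from vertical towards the cupboard, closing axis along cupboard y
    psi=CP[2] if psi is None else psi; a=np.radians(tilt)
    z=Rz(psi)@[np.sin(a),0,-np.cos(a)]; y=Rz(psi)@[0,1,0]; return np.c_[np.cross(y,z),y,z]
def plan(R1,*targets):   # rotation vector (tool frame) to R1, then shifts in the R1 frame between world targets
    from plant import bot
    o=bot.get_obs(); R0=Ro.from_euler("xyz",o["tcp_rot"]).as_matrix(); P=np.array(o["tool_pos"])
    print("t",o["time"],"pos",P.round(1),"F",np.round(o["contact_force"],1),"w",round(o["grip_width"],1),"q",np.round(o["joint_positions"],2))
    print("rot",Ro.from_matrix(R0.T@R1).as_rotvec().round(3))
    for t in targets: t=np.asarray(t,float);print("shift",(R1.T@(t-P)).round(1),"to",t.round(1),"d",round(float(np.linalg.norm(t-P)),1));P=t
E
python3 - <<'E'
from h import *
S=pickle.load(open("scene0.pkl","rb"));T=pickle.load(open("top0.pkl","rb"));p=CP
ks=np.array([290+60/2.2,135+327/2.2]);kt=np.array([230+244/2.35,145+252/2.35])
g=lambda t:np.r_[(proj(S,w(p,door(t[0],[[-28,161,172]])))-ks).ravel(),(proj(T,w(p,door(t[0],[[-28,161,172]])))-kt).ravel()]
q=least_squares(g,[.4]);th=q.x[0];print(th,q.fun)
D=lambda th,x,z:w(p,door(th,[[x,143,z]]))[0]
R=Rt(45)
print(D(th,0,50),D(0,0,50))
plan(R,D(th,-100,200),D(th,-60,50),D(0,0,50))
E
```

```text
0.30051141359559863 [-0.23299953  0.04210605  1.61932359 -1.58506062]
[608.66275439 -84.85442462  50.        ] [649.80406356 -73.01267237  50.        ]
t 0.1 pos [209.  481.3 226.1] F [-0.7  0.1  1.1] w 91.8 q [ 1.02  0.34  1.52 -0.    1.28 -0.15]
rot [-0.213 -0.766 -0.511]
shift [-142.3 -642.7  179.3] to [ 517.8 -126.6  200. ] d 682.3
shift [ 79.   11.8 133.1] to [ 554.1 -109.9   50. ] d 155.2
shift [-70.5  24.2  70.5] to [649.8 -73.   50. ] d 102.5
```

```bash
python3 -m handwheel '[{"claw":0,"rx":-0.03,"ry":-0.11,"rz":-0.073},{"claw":0,"rx":-0.03,"ry":-0.11,"rz":-0.073},{"claw":0,"rx":-0.03,"ry":-0.11,"rz":-0.073},{"claw":0,"rx":-0.03,"ry":-0.11,"rz":-0.073},{"claw":0,"rx":-0.03,"ry":-0.11,"rz":-0.073},{"claw":0,"rx":-0.03,"ry":-0.11,"rz":-0.073},{"claw":0,"rx":-0.03,"ry":-0.11,"rz":-0.073},{"claw":0},{"claw":0}]'; python3 - <<'E'
from h import *
D=lambda th,x,z:w(CP,door(th,[[x,143,z]]))[0]
R=Rt(45);a=D(.3,-20,60)
plan(R,a-180*R[:,2],a,D(0,0,60))
E
```

```text
t 0.1 pos [209.  481.3 226.1] F [-0.7  0.1  1.1] w 91.8 q [ 1.02  0.34  1.52 -0.    1.28 -0.15]
rot [-0.213 -0.766 -0.511]
shift [ -97.4 -619.   152.4] to [ 464.3 -109.7  187.3] d 644.9
shift [ -0.   0. 180.] to [590.5 -93.2  60. ] d 180.0
shift [-43.4  12.3  43.4] to [649.8 -73.   60. ] d 62.6invalid input at $[0]: expected keys claw, dx, dy, dz, rx, ry, rz
```

```bash
python3 -m handwheel '[{"claw":0,"dx":0,"dy":0,"dz":0,"rx":-0.03,"ry":-0.11,"rz":-0.073},{"claw":0,"dx":0,"dy":0,"dz":0,"rx":-0.03,"ry":-0.11,"rz":-0.073},{"claw":0,"dx":0,"dy":0,"dz":0,"rx":-0.03,"ry":-0.11,"rz":-0.073},{"claw":0,"dx":0,"dy":0,"dz":0,"rx":-0.03,"ry":-0.11,"rz":-0.073},{"claw":0,"dx":0,"dy":0,"dz":0,"rx":-0.03,"ry":-0.11,"rz":-0.073},{"claw":0,"dx":0,"dy":0,"dz":0,"rx":-0.03,"ry":-0.11,"rz":-0.073},{"claw":0,"dx":0,"dy":0,"dz":0,"rx":-0.03,"ry":-0.11,"rz":-0.073},{"claw":0,"dx":0,"dy":0,"dz":0,"rx":0,"ry":0,"rz":0}]'; cat >s1.py <<'E'
from h import *
D=lambda th,x,z:w(CP,door(th,[[x,143,z]]))[0]
R=Rt(45);a=D(.3,-20,60)
plan(R,a-180*R[:,2],a,D(0,0,60))
E
python3 s1.py
```

```text
time: 0.9
tool_pos: [207.3, 480.1, 224.5]
tcp_rot: [-3.13, 0.788, -3.001]
contact_force: [-0.3, -1.0, 0.0]
grip_width: 32.4
t 0.9 pos [207.3 480.1 224.5] F [-0.3 -1.   0. ] w 32.4 q [ 1.44  0.32  1.85 -0.96  0.99  0.3 ]
rot [-0.004  0.003  0.008]
shift [ -99.8 -618.1  152.4] to [ 464.3 -109.7  187.3] d 644.4
shift [ -0.   0. 180.] to [590.5 -93.2  60. ] d 180.0
shift [-43.4  12.3  43.4] to [649.8 -73.   60. ] d 62.6
```

```bash
python3 -m handwheel '[{"claw":0,"dx":-5,"dy":-31,"dz":7.6,"rx":0,"ry":0,"rz":0},{"claw":0,"dx":-5,"dy":-31,"dz":7.6,"rx":0,"ry":0,"rz":0},{"claw":0,"dx":-5,"dy":-31,"dz":7.6,"rx":0,"ry":0,"rz":0},{"claw":0,"dx":-5,"dy":-31,"dz":7.6,"rx":0,"ry":0,"rz":0},{"claw":0,"dx":-5,"dy":-31,"dz":7.6,"rx":0,"ry":0,"rz":0},{"claw":0,"dx":-5,"dy":-31,"dz":7.6,"rx":0,"ry":0,"rz":0},{"claw":0,"dx":-5,"dy":-31,"dz":7.6,"rx":0,"ry":0,"rz":0},{"claw":0,"dx":-5,"dy":-31,"dz":7.6,"rx":0,"ry":0,"rz":0},{"claw":0,"dx":-5,"dy":-31,"dz":7.6,"rx":0,"ry":0,"rz":0},{"claw":0,"dx":-5,"dy":-31,"dz":7.6,"rx":0,"ry":0,"rz":0}]'; python3 s1.py
```

```text
time: 1.9
tool_pos: [331.8, 187.5, 230.7]
tcp_rot: [-3.132, 0.75, -3.015]
contact_force: [0.2, 0.2, 0.4]
grip_width: 0.5
t 1.9 pos [331.8 187.5 230.7] F [0.2 0.2 0.4] w 0.5 q [ 0.56 -0.2   2.38 -0.88  0.4  -0.41]
rot [-0.012 -0.035 -0.002]
shift [ -35.  -311.8   96.4] to [ 464.3 -109.7  187.3] d 328.2
shift [ -0.   0. 180.] to [590.5 -93.2  60. ] d 180.0
shift [-43.4  12.3  43.4] to [649.8 -73.   60. ] d 62.6
```

```bash
python3 -m handwheel '[{"claw":0,"dx":-3.5,"dy":-25,"dz":14,"rx":0,"ry":0,"rz":0},{"claw":0,"dx":-3.5,"dy":-29,"dz":12,"rx":0,"ry":0,"rz":0},{"claw":0,"dx":-3.5,"dy":-31,"dz":10,"rx":0,"ry":-0.005,"rz":0},{"claw":0,"dx":-3.5,"dy":-31,"dz":10,"rx":0,"ry":-0.005,"rz":0},{"claw":0,"dx":-3.5,"dy":-31,"dz":10,"rx":0,"ry":-0.005,"rz":0},{"claw":0,"dx":-3.5,"dy":-31,"dz":10,"rx":0,"ry":-0.005,"rz":0},{"claw":0,"dx":-3.5,"dy":-31,"dz":8,"rx":0,"ry":-0.005,"rz":0},{"claw":0,"dx":-3.5,"dy":-34,"dz":8,"rx":0,"ry":-0.005,"rz":0},{"claw":0,"dx":-3.5,"dy":-34,"dz":7,"rx":0,"ry":-0.005,"rz":0},{"claw":0,"dx":-3.5,"dy":-34,"dz":7,"rx":0,"ry":0,"rz":0}]'; python3 s1.py
```

```text
time: 2.9
tool_pos: [379.9, 39.5, 209.3]
tcp_rot: [-3.121, 0.68, -3.018]
contact_force: [0.6, 0.1, -0.8]
grip_width: 0.3
t 2.9 pos [379.9  39.5 209.3] F [ 0.6  0.1 -0.8] w 0.3 q [-0.32 -0.23  2.42  0.7   0.4  -2.58]
rot [-0.025 -0.105 -0.004]
shift [ -30.  -158.8   61.1] to [ 464.3 -109.7  187.3] d 172.8
shift [ -0.   0. 180.] to [590.5 -93.2  60. ] d 180.0
shift [-43.4  12.3  43.4] to [649.8 -73.   60. ] d 62.6
```

```bash
python3 -m handwheel '[{"claw":0,"dx":-3,"dy":-16,"dz":6,"rx":0,"ry":0,"rz":0},{"claw":0,"dx":-3,"dy":-16,"dz":6,"rx":0,"ry":0,"rz":0},{"claw":0,"dx":-3,"dy":-16,"dz":6,"rx":0,"ry":0,"rz":0},{"claw":0,"dx":-3,"dy":-16,"dz":6,"rx":0,"ry":0,"rz":0},{"claw":0,"dx":-3,"dy":-16,"dz":6,"rx":0,"ry":0,"rz":0},{"claw":0,"dx":-3,"dy":-16,"dz":6,"rx":0,"ry":0,"rz":0},{"claw":0,"dx":-3,"dy":-16,"dz":6,"rx":0,"ry":0,"rz":0},{"claw":0,"dx":-3,"dy":-16,"dz":6,"rx":0,"ry":0,"rz":0},{"claw":0,"dx":-3,"dy":-16,"dz":6,"rx":0,"ry":0,"rz":0},{"claw":0,"dx":-3,"dy":-16,"dz":6,"rx":0,"ry":0,"rz":0}]'; python3 s1.py
```

```text
time: 3.9
tool_pos: [462.2, -109.3, 196.4]
tcp_rot: [-3.121, 0.66, -3.029]
contact_force: [0.5, -0.1, 0.5]
grip_width: 0.6
t 3.9 pos [ 462.2 -109.3  196.4] F [ 0.5 -0.1  0.5] w 0.6 q [-0.7   0.05  2.22  0.93  0.57 -3.11]
rot [-0.032 -0.126 -0.011]
shift [ 5.  -0.6  7.9] to [ 464.3 -109.7  187.3] d 9.4
shift [ -0.   0. 180.] to [590.5 -93.2  60. ] d 180.0
shift [-43.4  12.3  43.4] to [649.8 -73.   60. ] d 62.6
```

```bash
python3 - <<'E'
from plant import bot
import cv2,numpy as np
c=bot.capture("wrist");cv2.imwrite("pics/w1.png",c["frame"][...,::-1]);print(np.round(c["mount"],3))
E
```

```text
[[-1.0000e-03 -9.5900e-01 -2.8300e-01  7.5910e+01]
 [ 1.0000e+00 -1.0000e-03  1.0000e-03  4.4700e-01]
 [-1.0000e-03 -2.8300e-01  9.5900e-01 -1.5717e+02]
 [ 0.0000e+00  0.0000e+00  0.0000e+00  1.0000e+00]]
```

View pics/w1.png

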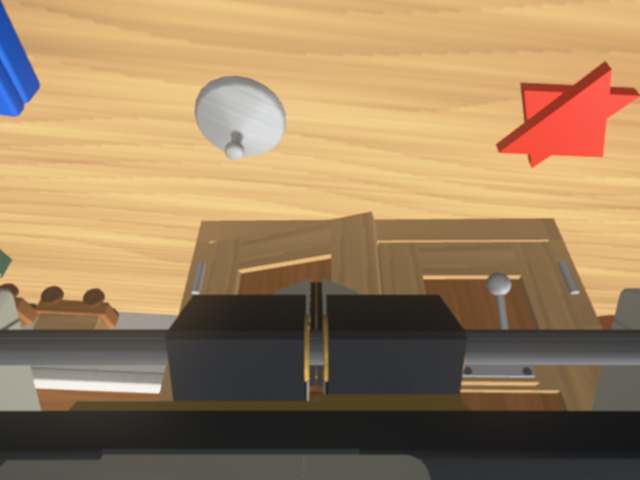

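Wrist picture: spinning top at (240,115), star at (580,115). The cupboard's lower front corners are near (202,220) and (555,220), the knob at (499,285) and the ajar door's lower corner at (372,213). I'll use these to check the pose.

```bash
cat >>h.py <<'E'
def wview(c,o):
    M=np.eye(4);M[:3,:3]=Ro.from_euler("xyz",o["tcp_rot"]).as_matrix();M[:3,3]=o["tool_pos"]
    return np.linalg.inv(M@c["mount"])
E
python3 - <<'E'
from h import *
from plant import bot
o=bot.get_obs();c=bot.capture("wrist");V=wview(c,o);c["view"]=V
u=np.array([[202,220],[555,220],[372,213],[499,285]])
for t in(0,.2,.39):
  P=w(CP,np.r_[[[-90,-200,0],[-90,200,0]],door(.3,[[0,183,32]]),[[-116-55*np.sin(t),97,160-55*np.cos(t)]]])
  print(t,proj(c,P).round(0).tolist())
S=pickle.load(open("scene0.pkl","rb"));T=pickle.load(open("top0.pkl","rb"))
k=lambda v:np.r_[proj(S,[v])[0]-[310.9,239.1],proj(T,[v])[0]-[289.8,254.6],(proj(c,[v])[0]-u[3])*.5]
r=least_squares(k,[600,60,110]);print("knob",r.x,r.fun.round(1),"cup:",Rz(-CP[2])@(r.x-[CP[0],CP[1],0]))
# base corners on z=0
for q in u[:2]:
  r=least_squares(lambda v:(proj(c,[[v[0],v[1],0]])-q).ravel(),[600,0]);print(r.x, Rz(-CP[2])@(np.r_[r.x,0]-[CP[0],CP[1],0]))
E
```

```text
0 [[200.0, 220.0], [552.0, 218.0], [369.0, 210.0], [489.0, 290.0]]
0.2 [[200.0, 220.0], [552.0, 218.0], [369.0, 210.0], [494.0, 286.0]]
0.39 [[200.0, 220.0], [552.0, 218.0], [369.0, 210.0], [498.0, 283.0]]
knob [584.88002049  58.82206663 110.70933613] [-0.8 -0.2  0.6 -1.4  0.1 -0.3] cup: [-137.28592374   97.13867612  110.70933613]
[ 670.22425635 -227.16029105] [ -89.73490935 -197.49405887    0.        ]
[621.59840877 172.8686243 ] [-86.0930414  205.46294003   0.        ]
```

```bash

python3 -m handwheel '[{"claw":0,"dx":0,"dy":0,"dz":0,"rx":0,"ry":0,"rz":0.149},{"claw":0,"dx":0,"dy":0,"dz":0,"rx":0,"ry":0,"rz":0.149},{"claw":0,"dx":0,"dy":0,"dz":0,"rx":0,"ry":0,"rz":0.149},{"claw":0,"dx":0,"dy":0,"dz":0,"rx":0,"ry":0,"rz":0.149},{"claw":0,"dx":0,"dy":0,"dz":0,"rx":0,"ry":0,"rz":0.149},{"claw":0,"dx":0,"dy":0,"dz":0,"rx":0,"ry":0,"rz":0.149},{"claw":0,"dx":0,"dy":0,"dz":0,"rx":0,"ry":0,"rz":0.149},{"claw":0,"dx":0,"dy":0,"dz":0,"rx":0,"ry":0,"rz":0.149},{"claw":0,"dx":0,"dy":0,"dz":0,"rx":0,"ry":0,"rz":0.149},{"claw":0,"dx":0,"dy":0,"dz":0,"rx":0,"ry":0,"rz":0.149}]'
python3 -m handwheel '[{"claw":0,"dx":0,"dy":0,"dz":0,"rx":0,"ry":0,"rz":0.149},{"claw":0,"dx":0,"dy":0,"dz":0,"rx":0,"ry":0,"rz":0.149},{"claw":0,"dx":0,"dy":0,"dz":0,"rx":0,"ry":0,"rz":0.149},{"claw":0,"dx":0,"dy":0,"dz":0,"rx":0,"ry":0,"rz":0.149},{"claw":0,"dx":0,"dy":0,"dz":0,"rx":0,"ry":0,"rz":0.149},{"claw":0,"dx":0,"dy":0,"dz":0,"rx":0,"ry":0,"rz":0.149},{"claw":0,"dx":0,"dy":0,"dz":0,"rx":0,"ry":0,"rz":0.149},{"claw":0,"dx":0,"dy":0,"dz":0,"rx":0,"ry":0,"rz":0.149},{"claw":0,"dx":0,"dy":0,"dz":0,"rx":0,"ry":0,"rz":0.149},{"claw":0,"dx":0,"dy":0,"dz":0,"rx":0,"ry":0,"rz":0.149}]'
sed -i 's/R=Rt(45)/R=Rt(45)@np.diag([-1,-1,1])/' s1.py; python3 s1.py
```

```text
time: 5.0
tool_pos: [460.7, -107.0, 195.6]
tcp_rot: [2.486, 0.063, 1.734]
contact_force: [-0.4, 0.1, -0.0]
grip_width: 0.4
time: 6.0
tool_pos: [460.7, -107.0, 195.6]
tcp_rot: [3.001, -0.645, 0.312]
contact_force: [0.8, 0.7, 0.0]
grip_width: 0.5
t 6.0 pos [ 460.7 -107.   195.6] F [0.8 0.7 0. ] w 0.5 q [-0.69  0.05  2.23  0.93  0.56 -0.12]
rot [0.02  0.13  0.147]
shift [-3.6  3.1  8.2] to [ 464.3 -109.7  187.3] d 9.4
shift [  0.  -0. 180.] to [590.5 -93.2  60. ] d 180.0
shift [ 43.4 -12.3  43.4] to [649.8 -73.   60. ] d 62.6
```

```bash

python3 -m handwheel '[{"claw":0,"dx":0,"dy":0,"dz":0,"rx":0.02,"ry":0.06,"rz":0.075},{"claw":0,"dx":0,"dy":0,"dz":10,"rx":0,"ry":0.07,"rz":0.072},{"claw":0,"dx":-1,"dy":1,"dz":25,"rx":0,"ry":0,"rz":0},{"claw":0,"dx":-1,"dy":1,"dz":25,"rx":0,"ry":0,"rz":0},{"claw":0,"dx":-1,"dy":1,"dz":25,"rx":0,"ry":0,"rz":0},{"claw":0,"dx":-1,"dy":0,"dz":25,"rx":0,"ry":0,"rz":0},{"claw":0,"dx":0,"dy":0,"dz":20,"rx":0,"ry":0,"rz":0},{"claw":0,"dx":0,"dy":0,"dz":20,"rx":0,"ry":0,"rz":0},{"claw":0,"dx":0,"dy":0,"dz":15,"rx":0,"ry":0,"rz":0}]'
python3 s1.py
```

```text
time: 6.9
tool_pos: [573.5, -95.7, 74.3]
tcp_rot: [3.134, -0.782, 0.14]
contact_force: [1.2, -0.6, 0.3]
grip_width: 0.6
t 6.9 pos [573.5 -95.7  74.3] F [ 1.2 -0.6  0.3] w 0.6 q [-0.55  0.51  2.2   2.    0.51 -1.01]
rot [0.001 0.003 0.007]
shift [   2.1   -0.3 -157.7] to [ 464.3 -109.7  187.3] d 157.8
shift [  0.  -0. 180.] to [590.5 -93.2  60. ] d 180.0
shift [ 43.4 -12.3  43.4] to [649.8 -73.   60. ] d 62.6
```

```bash

python3 -m handwheel '[{"claw":0,"dx":0,"dy":0,"dz":8,"rx":0,"ry":0,"rz":0},{"claw":0,"dx":0,"dy":0,"dz":8,"rx":0,"ry":0,"rz":0},{"claw":0,"dx":6,"dy":-2,"dz":6,"rx":0,"ry":0,"rz":0},{"claw":0,"dx":6,"dy":-2,"dz":6,"rx":0,"ry":0,"rz":0},{"claw":0,"dx":6,"dy":-2,"dz":6,"rx":0,"ry":0,"rz":0},{"claw":0,"dx":6,"dy":-2,"dz":6,"rx":0,"ry":0,"rz":0},{"claw":0,"dx":6,"dy":-2,"dz":6,"rx":0,"ry":0,"rz":0},{"claw":0,"dx":5,"dy":-2,"dz":5,"rx":0,"ry":0,"rz":0},{"claw":0,"dx":3,"dy":0,"dz":3,"rx":0,"ry":0,"rz":0}]'
python3 s1.py
```

```text
time: 7.8
tool_pos: [636.2, -74.2, 63.1]
tcp_rot: [3.135, -0.782, 0.141]
contact_force: [-1.2, 0.1, 0.8]
grip_width: 0.1
t 7.8 pos [636.2 -74.2  63.1] F [-1.2  0.1  0.8] w 0.1 q [-0.43  0.59  2.06  2.04  0.43 -0.93]
rot [-0.001  0.004  0.007]
shift [ -35.9   12.9 -211.6] to [ 464.3 -109.7  187.3] d 215.0
shift [  0.  -0. 180.] to [590.5 -93.2  60. ] d 180.0
shift [ 43.4 -12.3  43.4] to [649.8 -73.   60. ] d 62.6
```

```bash

python3 -m handwheel '[{"claw":0,"dx":2,"dy":0,"dz":2,"rx":0,"ry":0,"rz":0},{"claw":0,"dx":2,"dy":0,"dz":2,"rx":0,"ry":0,"rz":0},{"claw":0,"dx":1,"dy":0,"dz":1,"rx":0,"ry":0,"rz":0},{"claw":0,"dx":1,"dy":0,"dz":1,"rx":0,"ry":0,"rz":0}]'
python3 -m handwheel '[{"claw":0,"dx":1,"dy":0,"dz":1,"rx":0,"ry":0,"rz":0},{"claw":0,"dx":1,"dy":0,"dz":1,"rx":0,"ry":0,"rz":0}]'
python3 -m handwheel '[{"claw":0,"dx":1,"dy":0,"dz":1,"rx":0,"ry":0,"rz":0},{"claw":0,"dx":1,"dy":0,"dz":1,"rx":0,"ry":0,"rz":0}]'
```

```text
time: 8.2
tool_pos: [641.4, -73.5, 62.2]
tcp_rot: [3.136, -0.777, 0.138]
contact_force: [-29.2, -3.6, 20.5]
grip_width: 0.6
time: 8.4
tool_pos: [641.9, -73.4, 62.0]
tcp_rot: [3.136, -0.775, 0.137]
contact_force: [-50.2, -6.7, 35.2]
grip_width: 0.2
time: 8.6
tool_pos: [642.4, -73.3, 61.8]
tcp_rot: [3.136, -0.772, 0.135]
contact_force: [-71.7, -8.7, 51.7]
grip_width: 0.7
```

```bash

python3 -m handwheel '[{"claw":0,"dx":-6,"dy":0,"dz":-6,"rx":0,"ry":0,"rz":0},{"claw":0,"dx":-10,"dy":0,"dz":-10,"rx":0,"ry":0,"rz":0},{"claw":0,"dx":-10,"dy":0,"dz":-10,"rx":0,"ry":0,"rz":0},{"claw":0,"dx":0,"dy":0,"dz":-25,"rx":0,"ry":0,"rz":0},{"claw":20,"dx":0,"dy":0,"dz":-30,"rx":0,"ry":0,"rz":0},{"claw":46,"dx":0,"dy":0,"dz":-30,"rx":0,"ry":0,"rz":0},{"claw":46,"dx":0,"dy":0,"dz":-30,"rx":0,"ry":0,"rz":0}]'
cat >s2.py <<'E'
from h import *
import sys
R=Rt(45)@np.diag([-1,-1,1]);k=np.array([584.9,58.8,110.7])+12*R[:,2]
plan(R,k-100*R[:,2],k)
E
python3 s2.py
```

```text
time: 9.3
tool_pos: [531.7, -88.3, 145.1]
tcp_rot: [3.136, -0.78, 0.139]
contact_force: [1.1, 0.5, 0.1]
grip_width: 19.5
t 9.3 pos [531.7 -88.3 145.1] F [1.1 0.5 0.1] w 19.5 q [-0.6   0.29  2.24  1.62  0.49 -0.62]
rot [-0.001  0.005  0.007]
shift [  26.5 -138.9  -12.9] to [523.2  50.7 172.9] d 142.0
shift [ -0.  -0. 100.] to [593.3  59.9 102.2] d 100.0
```

```bash

python3 -m handwheel '[{"claw":46,"dx":3,"dy":-10,"dz":-2,"rx":0,"ry":0,"rz":0},{"claw":46,"dx":3,"dy":-14,"dz":-2,"rx":0,"ry":0,"rz":0},{"claw":46,"dx":3,"dy":-16,"dz":-2,"rx":0,"ry":0,"rz":0},{"claw":46,"dx":3,"dy":-16,"dz":-2,"rx":0,"ry":0,"rz":0},{"claw":46,"dx":3,"dy":-16,"dz":-1,"rx":0,"ry":0,"rz":0},{"claw":46,"dx":3,"dy":-16,"dz":-1,"rx":0,"ry":0,"rz":0},{"claw":46,"dx":3,"dy":-16,"dz":-1,"rx":0,"ry":0,"rz":0},{"claw":46,"dx":3,"dy":-16,"dz":-1,"rx":0,"ry":0,"rz":0},{"claw":46,"dx":2,"dy":-14,"dz":-1,"rx":0,"ry":0,"rz":0},{"claw":46,"dx":0,"dy":-5,"dz":0,"rx":0,"ry":0,"rz":0}]'
python3 s2.py
python3 - <<'E'
from plant import bot
import cv2,pickle
o=bot.get_obs();c=bot.capture("wrist");cv2.imwrite("pics/w2.png",c["frame"][...,::-1]);pickle.dump((o,c),open("w2.pkl","wb"))
E
```

```text
time: 10.3
tool_pos: [520.3, 45.6, 167.1]
tcp_rot: [-3.133, -0.791, 0.141]
contact_force: [0.5, -0.0, 0.3]
grip_width: 45.8
t 10.3 pos [520.3  45.6 167.1] F [ 0.5 -0.   0.3] w 45.8 q [-0.22  0.19  2.3   1.93  0.28 -0.63]
rot [-0.017 -0.005  0.008]
shift [ 6.6 -4.7 -1.6] to [523.2  50.7 172.9] d 8.3
shift [ -0.  -0. 100.] to [593.3  59.9 102.2] d 100.0
```

View pics/w2.png

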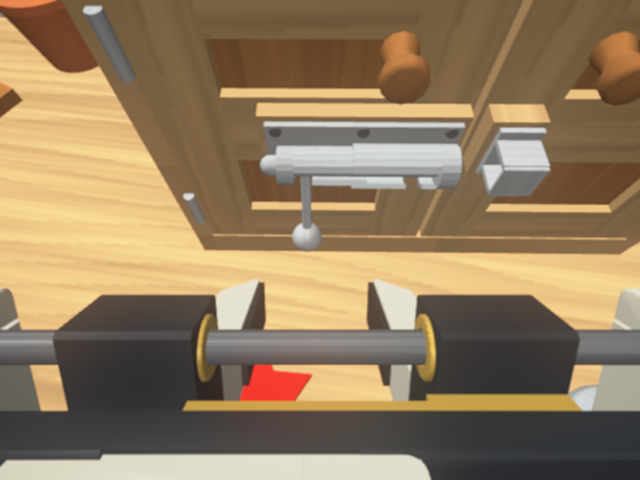

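Door now flush. Knob at (307,237), slot under the barrel with the parked notch at x≈310 and a gap near x≈412, and the keeper at (515,165) in line with the barrel. I'll refine the knob position with this view.

```bash
cat >s2.py <<'E'
from h import *
import sys
tilt,off,back=map(float,sys.argv[1:4])
o,c=pickle.load(open("w2.pkl","rb"));c["view"]=wview(c,o)
S=pickle.load(open("scene0.pkl","rb"));T=pickle.load(open("top0.pkl","rb"))
kk=lambda v:np.r_[proj(S,[v])[0]-[310.9,239.1],proj(T,[v])[0]-[289.8,254.6],proj(c,[v])[0]-[307,237]]
r=least_squares(kk,[600,60,110]);print("knob",r.x,r.fun.round(1),"cup:",Rz(-CP[2])@(r.x-[CP[0],CP[1],0]))
# notch gap in view: point on the slot, cupboard x=-128,z=152
for u in((312,178),(412,184)):
  q=least_squares(lambda y:(proj(c,w(CP,[[-127,y[0],152]]))-u)[0,:1],[60]).x;print("slot y",q)
R=Rt(tilt)@np.diag([-1,-1,1]);k=r.x+off*R[:,2]
plan(R,k-back*R[:,2],k)
E
python3 s2.py 40 12 60
```

```text
knob [586.37129745  62.31810845 105.54934053] [-0.5 -0.7 -0.5 -1.5  0.3  0.3] cup: [-135.35402394  100.41189755  105.54934053]
slot y [96.64322306]
slot y [38.9106555]
t 10.35 pos [520.1  45.6 166.8] F [ 0.3  0.4 -0.1] w 45.9 q [-0.22  0.19  2.3   1.93  0.28 -0.63]
rot [-0.016 -0.092  0.008]
shift [12.6 -8.  42.6] to [555.8  58.3 142.3] d 45.1
shift [-0. -0. 60.] to [594.   63.3  96.4] d 60.0
```

```bash

python3 -m handwheel '[{"claw":46,"dx":0,"dy":0,"dz":0,"rx":-0.008,"ry":-0.046,"rz":0.004},{"claw":46,"dx":0,"dy":0,"dz":0,"rx":-0.008,"ry":-0.046,"rz":0.004},{"claw":46,"dx":4,"dy":-2,"dz":14,"rx":0,"ry":0,"rz":0},{"claw":46,"dx":4,"dy":-2,"dz":14,"rx":0,"ry":0,"rz":0},{"claw":46,"dx":4,"dy":-3,"dz":14,"rx":0,"ry":0,"rz":0},{"claw":46,"dx":0,"dy":0,"dz":0,"rx":0,"ry":0,"rz":0}]'
python3 s2.py 40 12 60
```

```text
time: 10.95
tool_pos: [552.5, 43.0, 143.5]
tcp_rot: [-3.097, -0.739, 0.132]
contact_force: [-0.2, 0.3, 0.7]
grip_width: 46.1
knob [586.37129745  62.31810845 105.54934053] [-0.5 -0.7 -0.5 -1.5  0.3  0.3] cup: [-135.35402394  100.41189755  105.54934053]
slot y [96.64322306]
slot y [38.9106555]
t 10.95 pos [552.5  43.  143.5] F [-0.2  0.3  0.7] w 46.1 q [-0.22  0.28  2.21  1.73  0.28 -0.43]
rot [-0.046 -0.04   0.002]
shift [  3.2 -14.8   4.2] to [555.8  58.3 142.3] d 15.7
shift [-0. -0. 60.] to [594.   63.3  96.4] d 60.0
```

```bash

python3 -m handwheel '[{"claw":46,"dx":0,"dy":0,"dz":-3,"rx":0,"ry":0.05,"rz":0},{"claw":46,"dx":0,"dy":0,"dz":-3,"rx":0,"ry":0.05,"rz":0},{"claw":46,"dx":0,"dy":0,"dz":0,"rx":0,"ry":0.05,"rz":0},{"claw":46,"dx":0,"dy":0,"dz":0,"rx":0,"ry":0.05,"rz":0},{"claw":46,"dx":0,"dy":0,"dz":0,"rx":0,"ry":0.05,"rz":0},{"claw":46,"dx":0,"dy":0,"dz":0,"rx":0,"ry":0.05,"rz":0},{"claw":46,"dx":0,"dy":0,"dz":0,"rx":0,"ry":0,"rz":0}]'
python3 s2.py 60 12 60
```

```text
time: 11.65
tool_pos: [546.7, 43.1, 146.9]
tcp_rot: [-3.071, -1.027, 0.103]
contact_force: [0.9, -0.4, -1.0]
grip_width: 46.1
knob [586.37129745  62.31810845 105.54934053] [-0.5 -0.7 -0.5 -1.5  0.3  0.3] cup: [-135.35402394  100.41189755  105.54934053]
slot y [96.64322306]
slot y [38.9106555]
t 11.65 pos [546.7  43.1 146.9] F [ 0.9 -0.4 -1. ] w 46.1 q [-0.3   0.41  2.43  2.53  0.77 -1.33]
rot [-0.047  0.02  -0.015]
shift [-14.9 -13.9   8.9] to [545.2  56.9 129.5] d 22.2
shift [ 0.  0. 60.] to [596.7  63.7  99.5] d 60.0
```

```bash

python3 -m handwheel '[{"claw":46,"dx":-5,"dy":-4,"dz":0,"rx":-0.024,"ry":0.01,"rz":-0.008},{"claw":46,"dx":-5,"dy":-5,"dz":4,"rx":-0.023,"ry":0.01,"rz":-0.007},{"claw":46,"dx":-4,"dy":-4,"dz":4,"rx":0,"ry":0,"rz":0},{"claw":46,"dx":0,"dy":0,"dz":12,"rx":0,"ry":0,"rz":0},{"claw":46,"dx":0,"dy":0,"dz":12,"rx":0,"ry":0,"rz":0},{"claw":46,"dx":0,"dy":0,"dz":12,"rx":0,"ry":0,"rz":0},{"claw":46,"dx":0,"dy":0,"dz":10,"rx":0,"ry":0,"rz":0},{"claw":46,"dx":0,"dy":0,"dz":0,"rx":0,"ry":0,"rz":0}]'
python3 s2.py 60 12 0
python3 - <<'E'
from plant import bot
import cv2,pickle
o=bot.get_obs();c=bot.capture("wrist");cv2.imwrite("pics/w3.png",c["frame"][...,::-1]);pickle.dump((o,c),open("w3.pkl","wb"))
E
```

```text
time: 12.45
tool_pos: [586.8, 60.8, 109.1]
tcp_rot: [3.136, -1.051, 0.135]
contact_force: [-1.1, 0.0, -0.1]
grip_width: 45.8
knob [586.37129745  62.31810845 105.54934053] [-0.5 -0.7 -0.5 -1.5  0.3  0.3] cup: [-135.35402394  100.41189755  105.54934053]
slot y [96.64322306]
slot y [38.9106555]
t 12.45 pos [586.8  60.8 109.1] F [-1.1  0.  -0.1] w 45.8 q [-0.17  0.57  2.37  2.8   0.86 -1.5 ]
rot [ 0.001 -0.003  0.003]
shift [-3.2 -1.5 13.6] to [596.7  63.7  99.5] d 14.0
shift [0. 0. 0.] to [596.7  63.7  99.5] d 0.0
```

View pics/w3.png

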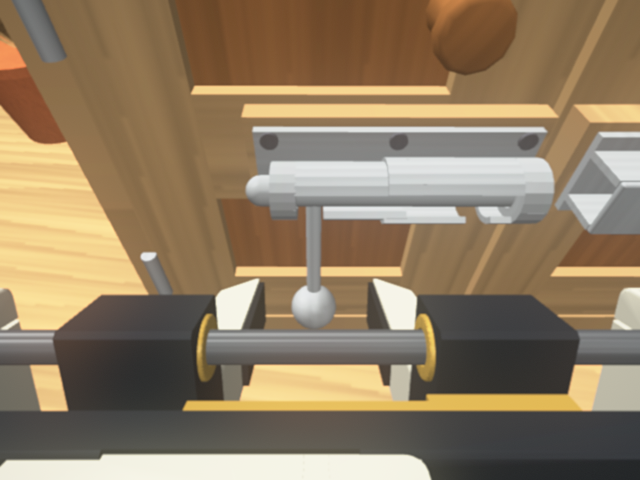

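Knob (313,306) sits centred between the open fingertips (250–385). Checking depth against the tool frame.

```bash
python3 - <<'E'
from h import *
o,c=pickle.load(open("w3.pkl","rb"));c["view"]=wview(c,o);o2,c2=pickle.load(open("w2.pkl","rb"));c2["view"]=wview(c2,o2)
S=pickle.load(open("scene0.pkl","rb"));T=pickle.load(open("top0.pkl","rb"))
kk=lambda v:np.r_[proj(S,[v])[0]-[310.9,239.1],proj(T,[v])[0]-[289.8,254.6],proj(c2,[v])[0]-[307,237],proj(c,[v])[0]-[313,306]]
r=least_squares(kk,[600,60,110]);R=Ro.from_euler("xyz",o["tcp_rot"]).as_matrix()
print(r.x,r.fun.round(1),"tool:",R.T@(r.x-o["tool_pos"]),"cup:",Rz(-CP[2])@(r.x-[CP[0],CP[1],0]))
E
```

```text
[586.01200182  62.45613429 107.02096356] [-0.6 -1.  -0.6 -1.4 -0.1 -0.3  0.3  0.4] tool: [-2.0444597  -1.71877152  0.52398432] cup: [-135.69239494  100.5953357   107.02096356]
```

```bash

python3 -m handwheel '[{"claw":46,"dx":-1,"dy":-1,"dz":6,"rx":0,"ry":0,"rz":0},{"claw":46,"dx":-1,"dy":-0.7,"dz":7,"rx":0,"ry":0,"rz":0},{"claw":12,"dx":0,"dy":0,"dz":0,"rx":0,"ry":0,"rz":0},{"claw":12,"dx":0,"dy":0,"dz":0,"rx":0,"ry":0,"rz":0},{"claw":12,"dx":0,"dy":0,"dz":0,"rx":0,"ry":0,"rz":0},{"claw":12,"dx":0,"dy":0,"dz":0,"rx":0,"ry":0,"rz":0}]'
python3 - <<'E'
from h import *
from plant import bot
o=bot.get_obs();R=Ro.from_euler("xyz",o["tcp_rot"]).as_matrix()
print("now",np.round(o["tool_pos"],1),np.round(o["contact_force"],1),o["grip_width"])
t=np.linspace(.37,1.55,9);P=np.c_[-55*np.sin(t),0*t,-55*np.cos(t)]
print((np.diff(P,axis=0)@Rz(CP[2]).T@R).round(1).tolist())
E
```

```text
time: 13.1
tool_pos: [595.3, 63.7, 101.4]
tcp_rot: [3.136, -1.05, 0.135]
contact_force: [-1.1, -0.5, -0.6]
grip_width: 18.3
now [595.3  63.7 101.4] [-1.1 -0.5 -0.6] 18.29248113865148
[[-0.6, 0.0, -8.1], [0.6, 0.0, -8.1], [1.8, 0.0, -7.9], [2.9, 0.0, -7.6], [4.0, 0.0, -7.1], [5.0, 0.0, -6.4], [5.9, 0.0, -5.6], [6.6, 0.0, -4.7]]
```

```bash

python3 -m handwheel '[{"claw":12,"dx":-0.3,"dy":0,"dz":-4,"rx":0,"ry":0,"rz":0},{"claw":12,"dx":-0.3,"dy":0,"dz":-4,"rx":0,"ry":0,"rz":0},{"claw":12,"dx":0.3,"dy":0,"dz":-4,"rx":0,"ry":0,"rz":0},{"claw":12,"dx":0.3,"dy":0,"dz":-4,"rx":0,"ry":0,"rz":0}]'
python3 -m handwheel '[{"claw":12,"dx":0.9,"dy":0,"dz":-4,"rx":0,"ry":0,"rz":0},{"claw":12,"dx":0.9,"dy":0,"dz":-4,"rx":0,"ry":0,"rz":0},{"claw":12,"dx":1.4,"dy":0,"dz":-3.8,"rx":0,"ry":0,"rz":0},{"claw":12,"dx":1.5,"dy":0,"dz":-3.8,"rx":0,"ry":0,"rz":0}]'
```

```text
time: 13.5
tool_pos: [581.2, 61.9, 109.3]
tcp_rot: [3.137, -1.05, 0.135]
contact_force: [1.3, -1.3, -3.0]
grip_width: 18.1
time: 13.9
tool_pos: [570.1, 60.6, 121.2]
tcp_rot: [3.137, -1.05, 0.135]
contact_force: [1.0, -2.4, -4.0]
grip_width: 17.5
```

```bash

python3 -m handwheel '[{"claw":12,"dx":2,"dy":0,"dz":-3.6,"rx":0,"ry":0,"rz":0},{"claw":12,"dx":2,"dy":0,"dz":-3.5,"rx":0,"ry":0,"rz":0},{"claw":12,"dx":2.5,"dy":0,"dz":-3.2,"rx":0,"ry":0,"rz":0},{"claw":12,"dx":2.5,"dy":0,"dz":-3.2,"rx":0,"ry":0,"rz":0}]'
python3 -m handwheel '[{"claw":12,"dx":3,"dy":0,"dz":-2.8,"rx":0,"ry":0,"rz":0},{"claw":12,"dx":3,"dy":0,"dz":-2.8,"rx":0,"ry":0,"rz":0},{"claw":12,"dx":3.2,"dy":0,"dz":-2.4,"rx":0,"ry":0,"rz":0},{"claw":12,"dx":0,"dy":0,"dz":0,"rx":0,"ry":0,"rz":0}]'
python3 - <<'E'
from plant import bot
import cv2,pickle
o=bot.get_obs();c=bot.capture("wrist");cv2.imwrite("pics/w4.png",c["frame"][...,::-1]);pickle.dump((o,c),open("w4.pkl","wb"))
E
```

```text
time: 14.3
tool_pos: [563.0, 59.7, 135.7]
tcp_rot: [3.137, -1.049, 0.135]
contact_force: [-1.4, -3.1, -4.1]
grip_width: 18.2
time: 14.7
tool_pos: [560.6, 59.4, 148.1]
tcp_rot: [3.136, -1.05, 0.135]
contact_force: [-5.4, -5.4, -2.3]
grip_width: 18.1
```

View pics/w4.png

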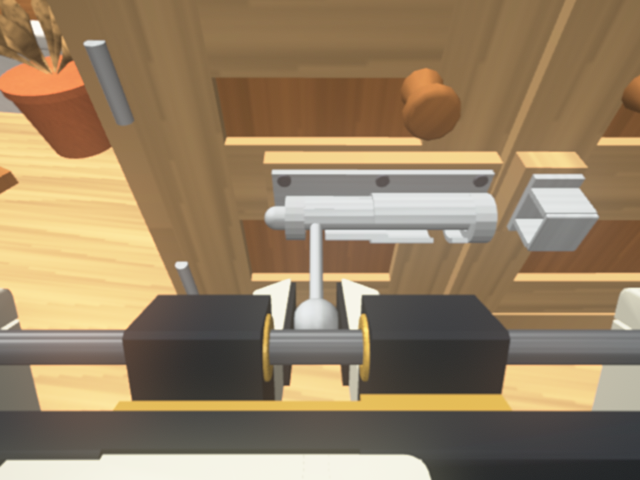

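Knob held between the fingers at (316,315) and the handle nearly straight out. Now slide.

```bash

python3 -m handwheel '[{"claw":12,"dx":2.6,"dy":0,"dz":-1.5,"rx":0,"ry":0,"rz":0},{"claw":12,"dx":0,"dy":2,"dz":0,"rx":0,"ry":0,"rz":0},{"claw":12,"dx":0,"dy":2,"dz":0,"rx":0,"ry":0,"rz":0},{"claw":12,"dx":0,"dy":3,"dz":0,"rx":0,"ry":0,"rz":0}]'
python3 -m handwheel '[{"claw":12,"dx":0,"dy":4,"dz":0,"rx":0,"ry":0,"rz":0},{"claw":12,"dx":0,"dy":4,"dz":0,"rx":0,"ry":0,"rz":0},{"claw":12,"dx":0,"dy":4,"dz":0,"rx":0,"ry":0,"rz":0},{"claw":12,"dx":0,"dy":4,"dz":0,"rx":0,"ry":0,"rz":0}]'
```

```text
time: 15.15
tool_pos: [561.2, 53.7, 150.6]
tcp_rot: [3.136, -1.05, 0.139]
contact_force: [-5.4, 1.4, -2.6]
grip_width: 17.9
time: 15.55
tool_pos: [563.4, 37.7, 150.5]
tcp_rot: [3.136, -1.05, 0.139]
contact_force: [-5.5, 2.6, -1.4]
grip_width: 18.0
```

```bash

python3 -m handwheel '[{"claw":12,"dx":0,"dy":5,"dz":0,"rx":0,"ry":0,"rz":0},{"claw":12,"dx":0,"dy":5,"dz":0,"rx":0,"ry":0,"rz":0},{"claw":12,"dx":0,"dy":5,"dz":0,"rx":0,"ry":0,"rz":0},{"claw":12,"dx":0,"dy":4,"dz":0,"rx":0,"ry":0,"rz":0},{"claw":12,"dx":0,"dy":3,"dz":0,"rx":0,"ry":0,"rz":0},{"claw":12,"dx":0,"dy":2,"dz":0,"rx":0,"ry":0,"rz":0}]'
python3 -m handwheel '[{"claw":12,"dx":0,"dy":2,"dz":0,"rx":0,"ry":0,"rz":0},{"claw":12,"dx":0,"dy":2,"dz":0,"rx":0,"ry":0,"rz":0},{"claw":12,"dx":0,"dy":2,"dz":0,"rx":0,"ry":0,"rz":0},{"claw":12,"dx":0,"dy":2,"dz":0,"rx":0,"ry":0,"rz":0},{"claw":12,"dx":0,"dy":2,"dz":0,"rx":0,"ry":0,"rz":0}]'
```

```text
time: 16.15
tool_pos: [566.5, 13.9, 150.5]
tcp_rot: [3.136, -1.049, 0.138]
contact_force: [-4.9, 1.1, -2.8]
grip_width: 17.8
time: 16.65
tool_pos: [567.9, 4.0, 150.6]
tcp_rot: [3.136, -1.049, 0.138]
contact_force: [-4.8, 2.0, -2.5]
grip_width: 18.1
```

```bash

python3 -m handwheel '[{"claw":12,"dx":0,"dy":2,"dz":0,"rx":0,"ry":0,"rz":0},{"claw":12,"dx":0,"dy":2,"dz":0,"rx":0,"ry":0,"rz":0},{"claw":12,"dx":0,"dy":2,"dz":0,"rx":0,"ry":0,"rz":0}]'
python3 -m handwheel '[{"claw":12,"dx":0,"dy":1.5,"dz":0,"rx":0,"ry":0,"rz":0},{"claw":12,"dx":0,"dy":1.5,"dz":0,"rx":0,"ry":0,"rz":0}]'
python3 -m handwheel '[{"claw":12,"dx":0,"dy":1.5,"dz":0,"rx":0,"ry":0,"rz":0},{"claw":12,"dx":0,"dy":1.5,"dz":0,"rx":0,"ry":0,"rz":0}]'
```

```text
time: 16.95
tool_pos: [568.6, -1.9, 150.5]
tcp_rot: [3.136, -1.049, 0.138]
contact_force: [-4.1, 0.6, -3.8]
grip_width: 17.7
time: 17.15
tool_pos: [569.1, -5.0, 150.5]
tcp_rot: [3.136, -1.049, 0.138]
contact_force: [-3.5, 2.2, -2.4]
grip_width: 17.9
time: 17.35
tool_pos: [569.4, -7.9, 150.5]
tcp_rot: [3.136, -1.049, 0.138]
contact_force: [-5.5, 1.9, -2.0]
grip_width: 18.1
```

```bash

python3 -m handwheel '[{"claw":12,"dx":0,"dy":1.5,"dz":0,"rx":0,"ry":0,"rz":0},{"claw":12,"dx":0,"dy":1.5,"dz":0,"rx":0,"ry":0,"rz":0}]'
python3 -m handwheel '[{"claw":12,"dx":0,"dy":1.5,"dz":0,"rx":0,"ry":0,"rz":0},{"claw":12,"dx":0,"dy":1.5,"dz":0,"rx":0,"ry":0,"rz":0}]'
python3 -m handwheel '[{"claw":12,"dx":0,"dy":1.5,"dz":0,"rx":0,"ry":0,"rz":0},{"claw":12,"dx":0,"dy":1.5,"dz":0,"rx":0,"ry":0,"rz":0}]'
```

```text
time: 17.55
tool_pos: [569.8, -10.9, 150.5]
tcp_rot: [3.136, -1.049, 0.138]
contact_force: [-5.0, 2.3, -2.8]
grip_width: 18.4
time: 17.75
tool_pos: [570.1, -12.9, 150.6]
tcp_rot: [3.136, -1.05, 0.141]
contact_force: [-3.2, 10.4, -3.3]
grip_width: 18.0
time: 17.95
tool_pos: [570.1, -13.4, 150.6]
tcp_rot: [3.136, -1.05, 0.146]
contact_force: [-1.7, 21.2, -2.4]
grip_width: 18.2
```

```bash

python3 -m handwheel '[{"claw":12,"dx":0,"dy":-4,"dz":0,"rx":0,"ry":0,"rz":0},{"claw":12,"dx":0,"dy":-4,"dz":0,"rx":0,"ry":0,"rz":0},{"claw":12,"dx":0,"dy":-4,"dz":0,"rx":0,"ry":0,"rz":0},{"claw":12,"dx":0,"dy":0,"dz":0,"rx":0,"ry":0,"rz":0}]'
python3 - <<'E'
from h import *
from plant import bot
o=bot.get_obs();R=Ro.from_euler("xyz",o["tcp_rot"]).as_matrix()
t=np.linspace(1.54,.0,17);P=np.c_[-55*np.sin(t),0*t,-55*np.cos(t)]
print((np.diff(P,axis=0)@Rz(CP[2]).T@R).round(1).tolist())
E
```

```text
time: 18.35
tool_pos: [569.1, -5.3, 150.6]
tcp_rot: [3.136, -1.049, 0.136]
contact_force: [-5.5, -1.5, -2.4]
grip_width: 17.9
[[-4.4, -0.0, 3.0], [-4.1, -0.0, 3.4], [-3.7, -0.0, 3.8], [-3.3, -0.0, 4.1], [-2.9, -0.0, 4.4], [-2.5, -0.0, 4.7], [-2.0, -0.0, 4.9], [-1.5, -0.0, 5.1], [-1.1, -0.0, 5.2], [-0.5, -0.0, 5.3], [-0.0, 0.0, 5.3], [0.5, 0.0, 5.3], [1.0, 0.0, 5.2], [1.5, 0.0, 5.1], [1.9, 0.0, 4.9], [2.4, 0.0, 4.7]]
```

```bash

python3 -m handwheel '[{"claw":12,"dx":0,"dy":-1.7,"dz":0,"rx":0,"ry":0,"rz":0},{"claw":12,"dx":-4.3,"dy":0,"dz":3,"rx":0,"ry":0,"rz":0},{"claw":12,"dx":-4.1,"dy":0,"dz":3.4,"rx":0,"ry":0,"rz":0},{"claw":12,"dx":-3.7,"dy":0,"dz":3.8,"rx":0,"ry":0,"rz":0}]'
python3 -m handwheel '[{"claw":12,"dx":-3.3,"dy":0,"dz":4.1,"rx":0,"ry":0,"rz":0},{"claw":12,"dx":0,"dy":0,"dz":0,"rx":0,"ry":0,"rz":0}]'
```

```text
time: 18.75
tool_pos: [572.8, -3.5, 136.2]
tcp_rot: [3.135, -1.053, 0.138]
contact_force: [-3.5, 2.2, 1.4]
grip_width: 17.9
time: 18.95
tool_pos: [575.2, -3.4, 130.9]
tcp_rot: [3.135, -1.053, 0.137]
contact_force: [0.5, 2.4, 1.2]
grip_width: 18.0
```

```bash

python3 -m handwheel '[{"claw":12,"dx":-2.9,"dy":0,"dz":4.4,"rx":0,"ry":0,"rz":0},{"claw":12,"dx":-2.5,"dy":0,"dz":4.7,"rx":0,"ry":0,"rz":0},{"claw":12,"dx":-2,"dy":0,"dz":4.9,"rx":0,"ry":0,"rz":0},{"claw":12,"dx":-1.5,"dy":0,"dz":5.1,"rx":0,"ry":0,"rz":0},{"claw":12,"dx":-1.1,"dy":0,"dz":5.2,"rx":0,"ry":0,"rz":0}]'
python3 -m handwheel '[{"claw":12,"dx":-0.5,"dy":0,"dz":5.3,"rx":0,"ry":0,"rz":0},{"claw":12,"dx":0,"dy":0,"dz":5.3,"rx":0,"ry":0,"rz":0},{"claw":12,"dx":0.5,"dy":0,"dz":5.3,"rx":0,"ry":0,"rz":0},{"claw":12,"dx":0,"dy":0,"dz":0,"rx":0,"ry":0,"rz":0}]'
```

```text
time: 19.45
tool_pos: [591.1, -1.7, 110.0]
tcp_rot: [3.135, -1.053, 0.136]
contact_force: [-0.0, 1.4, 5.6]
grip_width: 17.8
time: 19.85
tool_pos: [604.5, 0.0, 101.6]
tcp_rot: [3.136, -1.051, 0.136]
contact_force: [0.2, 0.5, 4.0]
grip_width: 18.0
```

```bash

python3 -m handwheel '[{"claw":12,"dx":0.9,"dy":0,"dz":5.2,"rx":0,"ry":0,"rz":0},{"claw":12,"dx":1.4,"dy":0,"dz":5.1,"rx":0,"ry":0,"rz":0},{"claw":12,"dx":0,"dy":0,"dz":0,"rx":0,"ry":0,"rz":0}]'
python3 -m handwheel '[{"claw":12,"dx":1.9,"dy":0,"dz":4.9,"rx":0,"ry":0,"rz":0},{"claw":12,"dx":2.4,"dy":0,"dz":4.7,"rx":0,"ry":0,"rz":0},{"claw":12,"dx":0,"dy":0,"dz":0,"rx":0,"ry":0,"rz":0}]'
python3 - <<'E'
from plant import bot
import cv2,pickle
o=bot.get_obs();c=bot.capture("wrist");cv2.imwrite("pics/w5.png",c["frame"][...,::-1]);pickle.dump((o,c),open("w5.pkl","wb"))
E
```

```text
time: 20.15
tool_pos: [614.1, 1.3, 98.4]
tcp_rot: [3.136, -1.05, 0.135]
contact_force: [-0.3, 0.2, 3.5]
grip_width: 17.8
time: 20.45
tool_pos: [623.4, 2.6, 96.8]
tcp_rot: [3.137, -1.048, 0.134]
contact_force: [-1.1, -1.2, 2.7]
grip_width: 18.1
```

View pics/w5.png

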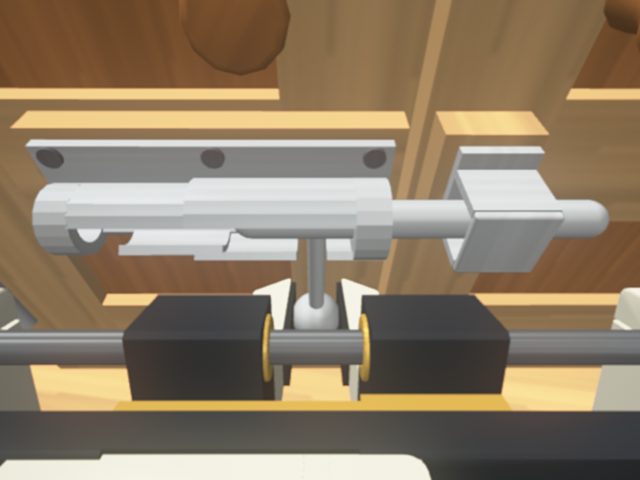

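The bolt passes through the keeper (tip at (605,218)) and the stem hangs through the notch at x≈316, with the knob at (316,312). I'll press in gently until the stop is felt.

```bash

python3 -m handwheel '[{"claw":12,"dx":1,"dy":0,"dz":1.7,"rx":0,"ry":0,"rz":0},{"claw":12,"dx":1,"dy":0,"dz":1.7,"rx":0,"ry":0,"rz":0},{"claw":12,"dx":0,"dy":0,"dz":0,"rx":0,"ry":0,"rz":0}]'
python3 -m handwheel '[{"claw":12,"dx":1,"dy":0,"dz":1.7,"rx":0,"ry":0,"rz":0},{"claw":12,"dx":0,"dy":0,"dz":0,"rx":0,"ry":0,"rz":0}]'
```

```text
time: 20.8
tool_pos: [625.7, 3.2, 96.1]
tcp_rot: [3.139, -1.045, 0.131]
contact_force: [-15.9, -3.0, 7.3]
grip_width: 18.0
time: 21.0
tool_pos: [627.2, 3.5, 95.8]
tcp_rot: [3.14, -1.044, 0.131]
contact_force: [-17.8, -4.1, 7.6]
grip_width: 18.1
```

```bash

python3 -m handwheel '[{"claw":12,"dx":-1.5,"dy":0,"dz":-2.5,"rx":0,"ry":0,"rz":0},{"claw":46,"dx":0,"dy":0,"dz":0,"rx":0,"ry":0,"rz":0},{"claw":46,"dx":0,"dy":0,"dz":0,"rx":0,"ry":0,"rz":0},{"claw":46,"dx":0,"dy":0,"dz":0,"rx":0,"ry":0,"rz":0},{"claw":46,"dx":0,"dy":0,"dz":0,"rx":0,"ry":0,"rz":0},{"claw":46,"dx":0,"dy":0,"dz":-10,"rx":0,"ry":0,"rz":0},{"claw":46,"dx":0,"dy":0,"dz":-20,"rx":0,"ry":0,"rz":0},{"claw":46,"dx":0,"dy":0,"dz":-30,"rx":0,"ry":0,"rz":0},{"claw":46,"dx":0,"dy":0,"dz":-30,"rx":0,"ry":0,"rz":0},{"claw":46,"dx":0,"dy":0,"dz":0,"rx":0,"ry":0,"rz":0}]'
python3 - <<'E'
from plant import bot
import cv2,pickle
o=bot.get_obs();c=bot.capture("wrist");cv2.imwrite("pics/w6.png",c["frame"][...,::-1]);pickle.dump((o,c),open("w6.pkl","wb"))
E
```

```text
time: 22.0
tool_pos: [547.0, -6.6, 143.2]
tcp_rot: [3.137, -1.049, 0.134]
contact_force: [-0.3, 0.4, -0.0]
grip_width: 46.2
```

View pics/w6.png

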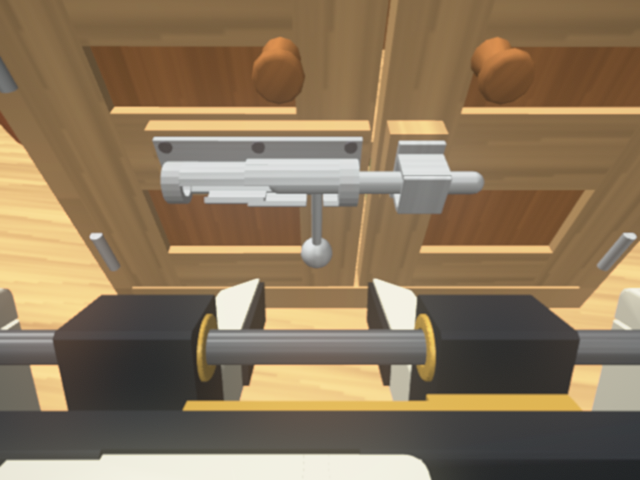

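Released: the bolt runs through the keeper (tip (475,182)) and the knob hangs at (316,252), leaves flush. I'll compute the turn from that pixel and check that the toys haven't moved in the fixed cameras.

```bash
python3 - <<'E'
from h import *
from plant import bot
import cv2
o,c=pickle.load(open("w6.pkl","rb"));c["view"]=wview(c,o)
for t in(0,.1,.2,.37):print(t,proj(c,w(CP,[[-115.8-55*np.sin(t),37,158.3-55*np.cos(t)]])).round(1))
f=lambda v:(proj(c,w(CP,[[-115.8-55*np.sin(v[0]),v[1],158.3-55*np.cos(v[0])]]))-[316,252]).ravel()
print(least_squares(f,[.1,37]).x)
for n,boxes in(("scene",dict(star=(250,230,294,272),top=(276,328,312,362),case=(258,405,320,478),nest=(236,80,288,162),bowl=(342,140,400,190))),("top",dict(star=(265,272,300,308),top=(345,268,375,296),case=(402,272,465,312),nest=(142,258,200,308),bowl=(245,170,292,212)))):
  a=pickle.load(open(n+"0.pkl","rb"))["frame"].astype(int);b=bot.capture(n)["frame"].astype(int)
  print(n,{k:(np.abs(a-b)[y0:y1,x0:x1].max(2)>40).sum().item() for k,(x0,y0,x1,y1) in boxes.items()})
E
```

```text
0 [[316.9 249.8]]
0.1 [[316.9 256. ]]
0.2 [[316.9 261.7]]
0.37 [[317.  270.3]]
[3.42590004e-02 3.75799399e+01]
scene {'star': 1286, 'top': 0, 'case': 0, 'nest': 0, 'bowl': 0}
top {'star': 318, 'top': 92, 'case': 0, 'nest': 0, 'bowl': 0}
```

```bash

python3 -m handwheel '[{"claw":46,"dx":10,"dy":0,"dz":-20,"rx":0,"ry":0,"rz":0},{"claw":46,"dx":20,"dy":0,"dz":-20,"rx":0,"ry":0,"rz":0},{"claw":46,"dx":20,"dy":-20,"dz":-20,"rx":0,"ry":0,"rz":0},{"claw":46,"dx":15,"dy":-20,"dz":-20,"rx":0,"ry":0,"rz":0},{"claw":46,"dx":0,"dy":-20,"dz":0,"rx":0,"ry":0,"rz":0},{"claw":46,"dx":0,"dy":-20,"dz":0,"rx":0,"ry":0,"rz":0},{"claw":46,"dx":0,"dy":-20,"dz":0,"rx":0,"ry":0,"rz":0},{"claw":46,"dx":0,"dy":-20,"dz":0,"rx":0,"ry":0,"rz":0},{"claw":46,"dx":0,"dy":0,"dz":0,"rx":0,"ry":0,"rz":0}]'
python3 - <<'E'
from plant import bot
import cv2,numpy as np
b=np.hstack([bot.capture("scene")["frame"][60:400,180:480],bot.capture("top")["frame"][140:480,130:500]])[...,::-1]
cv2.imwrite("pics/end.png",b)
E
```

```text
time: 23.05
tool_pos: [497.2, 110.1, 237.9]
tcp_rot: [3.138, -1.05, 0.138]
contact_force: [-0.5, 0.7, 0.2]
grip_width: 46.0
```

View pics/end.png

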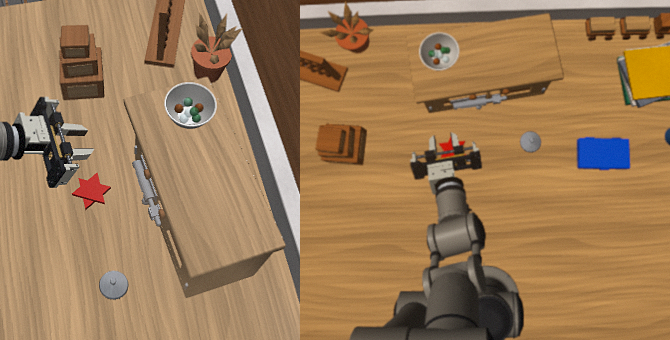

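The star is at scene pixel (272,251), the same as at the start, the other toys are in place, and the robot touches nothing.

```bash
python3 -c "
from plant import bot
print(bot.close_job())"
```

```text
the job is handed in; nothing more can be done
None
```

The door is shut and bolted, and I handed the job in about 23 s into the 56 s allowed.

**What I did**
- **Door:** I pushed it with the closed fingertips until it stopped firmly. The reading reached about 90 N in all (72 N along x) at the fingertips, under the 120 N wrist limit.
- **Bolt:** I gripped the knob, lifted the handle out of the parked notch and slid the bolt to its end stop, at about 72 mm. I then came back 9 mm.
- **Locking notch:** The handle turned down there without resistance and came to its stop at about straight down. Then I let go and backed away.

**Last checks**
- **Lock:** The wrist picture showed the leaves flush, the bolt through the keeper and the handle hanging at a turn of about 0.03 rad.
- **Toys:** The spinning top, case, nesting boxes and bowl matched their starting pictures in the scene camera. The star came up as changed there and in the top camera because the arm was covering it. After I retreated it was at its original pixel, (272, 251). The top camera also showed a small change by the spinning top, which I took to be the arm's shadow.
- **Disagreements:** My eye estimate of the notch, about 58 mm of bolt travel, was about 5 mm short of the felt one, about 63 mm. I went with touch. The parked handle also hung at about 0.37 rad rather than straight down.

I viewed 10 pictures in all.

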